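Swap the screw pails on the tester's hook rail

ROBOT

A 7-joint arm with a two-finger parallel gripper is mounted at the origin on the work surface. World frame = base frame: x ahead of the robot, y to its left, z up, the work surface at z = 0. Lengths are in mm, angles in degrees, forces in N, time in s.
With the tool pointing down it reaches from about 400 to 750 mm from the base axis. Payload 19.5 kg.
Tool frame: the origin (TCP) lies on the centre line of the jaws, within the pads' length; the fingertips stand 11 mm ahead of it and the grasp point (between the pads) lies 8 mm behind it (tips_ahead is the z of the fingertips in the tool frame, in mm); z points along the fingers, y is the line along which they close (so a half turn about z gives the same grasp; the last joint's range is limited). The gripper opens to 85 mm and grips with 20 to 120 N. Pads are 22 mm wide; open, the fingers measure 114 mm over their backs; the gripper's body (76 mm by 85 mm) begins 54 mm behind the grasp point. The pads swing forward as they close: fully open they stand 13 mm farther back than shut.
Start: joints at [-76.587, 40.479, -1.581, 85.061, 1.261, 54.483, -4.326], TCP at [156.571, 553.247, 242.268] pointing down, gripper open.
Joint ranges: [-155.06, 155.06], [-18.47, 123.98], [-90, 86.84], [0, 140.48], [-83.41, 263.41], [0, 116], [-161.91, 161.91]. Speed limits (degrees/s): [108.29, 108.29, 147.25, 147.25, 172.46, 172.46, 172.46].

INTERFACE

Orientations are given as a 3x3 rotation matrix whose columns are the frame's x, y, z axes.
In Python, from station import get_obs, capture, job_done, find_in, silhouettes, tips_ahead gives the robot as it stands. The module is installed in compiled form; this text tells all that it offers.
- The arm moves only by the shell command python3 -m handwheel 'ROWS'. ROWS is a JSON object of lists of equal length, an entry for each row: "grip": the opening, from -1 (shut) to 1 (fully open); "linear": the shift along the world's x, y, z normalised to -1 to 1, where 1 is 4 cm, a list of three; "roll": the turn about the world's z normalised to -1 to 1, where 1 is 6 degrees. A call has 1 to 10 rows; each row shifts and turns the commanded pose from where the row before left it; what a row does not reach is not made up. A row lasts 1/10 s, in which the tool goes at most 50 mm and 8.59 degrees, less where a joint would pass 70% of its speed; a pose out of reach is approached as far as the arm can. A call with a number of a shift or a turn outside -1 to 1 is refused whole. A call with a gripper value outside its range is refused whole. The fingers move at their own pace and stop on an object; the grip force is fixed at half the most. Time passes only in rows, so rows that do not move let the fingers close. It gives the time, the measured TCP pose, the force, the opening and the grip force at its end, in the units of the state.
- get_obs(): the state, without advancing time (a new reading comes with each control period).
- capture(name): name is "scene" or "top" or "wrist"; returns a dict with "color" (420x560x3 uint8, red, green, blue), "camera_matrix" (3x3 intrinsics, pixels), "R" (3x3) and "t" (3): a world point X has camera coordinates R X + t; the wrist camera has in their place "mount" (4x4, takes a point from camera to tool coordinates, whose origin is the TCP and whose axes are the flange's). Camera axes: x right, y down, z forward; pixel columns grow to the right and rows downward; lengths in mm; the calibration is good to about 2 mm. A picture is of the moment at which its call begins: read the wrist's pose just before it. There is no depth.
- job_done(): hands the job in; it is judged then, once.
Trained networks look in a picture, given as the dict that the camera call returned (one of the last four; its "shot" number tells which), for a name from the list of things; names that differ only in an ending like _2 or _b are one class to them, and where a whole thing is asked for, a point or a joint stands for the part that bears it (a point fixed in the world has none). Each returns a list of dicts, best first, with "score" (0 to 1); they miss things now and then, are a little off and sometimes report something else, mostly with a low value. They report only what shows in the picture. A call takes as long as a camera call. They do not tell look-alikes from the thing itself.
- find_in(picture, name): "bbox" ([left, top, width, height] in pixels, round what is visible of it).
- silhouettes(picture, name): "mask" (420x560 bool, what is visible of it) and "bbox" ([left, top, width, height] in pixels, round what is visible of it).
The state is a dict: "time_s": time; "q": joint angles; "joint_velocities": joint speeds; "tau": joint torques, N m; "ee_pos": TCP position; "tcp_rot": TCP orientation; "wrist_force": force on the tool from outside, world axes, zero at the start; "ft_torque": the same for the moment, N m; "finger_gap": finger opening in mm; "finger_force": force on a finger pad.
Only numpy, scipy, OpenCV 4.12 (cv2) and the standard library are available. Lean on these libraries where they do the work, as an engineer would, in place of code of your own. Each camera call takes 0.05 s, during which the arm holds its last target. There are 200 camera calls.

TASK

Change the tester's screw pails for the next batch: take every grey empty pail off its hook and stand it upright in the black tray, and hang every blue full pail by its bail on a hook of its own. When all the blue pails hang and all the grey ones are in the tray, and only then, move the job plate from the black dock to the orange holder, pushed edgewise fully down into its slot; leave the other things on the bench alone.

Things in the scene. Friction and masses are not known exactly. Their poses are not given: they have to be found in the camera images.
- full0: Full pail: blue, round, 60 mm diameter, 55 mm high, brass screws inside, 140 g; may be absent. Origin: centre of underside, z up. Steel wire bail (6 mm) arched in its y-z plane, feet at y +-29 mm, peak 105 mm high (wire centre). On the peak a solid yellow grip tab 12 mm (x) by 22 mm (y), 104 to 138 mm high: grip it from above; gripping along y keeps the fingers clear of a hook
- full0_bail (a point): underside of the bail's peak of full0, 102 mm above the pail's underside, 47 mm above its rim: the point that sits on a hook
- full1: Full pail: blue, round, 60 mm diameter, 55 mm high, brass screws inside, 140 g; may be absent. Origin: centre of underside, z up. Steel wire bail (6 mm) arched in its y-z plane, feet at y +-29 mm, peak 105 mm high (wire centre). On the peak a solid yellow grip tab 12 mm (x) by 22 mm (y), 104 to 138 mm high: grip it from above; gripping along y keeps the fingers clear of a hook
- full1_bail (a point): underside of the bail's peak of full1, 102 mm above the pail's underside, 47 mm above its rim: the point that sits on a hook
- full2: Full pail: blue, round, 60 mm diameter, 55 mm high, brass screws inside, 140 g; may be absent. Origin: centre of underside, z up. Steel wire bail (6 mm) arched in its y-z plane, feet at y +-29 mm, peak 105 mm high (wire centre). On the peak a solid yellow grip tab 12 mm (x) by 22 mm (y), 104 to 138 mm high: grip it from above; gripping along y keeps the fingers clear of a hook
- full2_bail (a point): underside of the bail's peak of full2, 102 mm above the pail's underside, 47 mm above its rim: the point that sits on a hook
- empty0: Empty pail, to be returned: grey, hollow, red grip tab; otherwise shaped exactly as the full pails; about 60 g; may be absent. At the start it hangs by its bail on hook0, its y axis along the rail. Origin: centre of its underside, z up
- empty1: Empty pail, to be returned: grey, hollow, red grip tab; otherwise shaped exactly as the full pails; about 60 g; may be absent. At the start it hangs by its bail on hook1, its y axis along the rail. Origin: centre of its underside, z up
- empty2: Empty pail, to be returned: grey, hollow, red grip tab; otherwise shaped exactly as the full pails; about 60 g; may be absent. At the start it hangs by its bail on hook2, its y axis along the rail. Origin: centre of its underside, z up
- rail: Fixed rail: aluminium profile 30 x 30 mm, 500 mm long along its own y, on two end posts, its top 150 mm above the table; three steel wire hooks point from it towards its own -x (roughly to the robot). Origin: on the table under the middle of the profile, z up. Nothing stands under the hooks
- hook0 (a point): Seat of hook 0: top of the 8 mm wire at its lowest point, 68 mm in front (rail -x) of the rail's centre line, at rail y = -150 mm, 134 mm above the table. In front of the seat the wire turns up to a tip 24 mm out and 16 mm above the seat; towards the rail it rises gently. A bail must come over the tip from the front, then go down on the seat
- hook1 (a point): Seat of hook 1: top of the 8 mm wire at its lowest point, 68 mm in front (rail -x) of the rail's centre line, at rail y = 0 mm, 134 mm above the table. In front of the seat the wire turns up to a tip 24 mm out and 16 mm above the seat; towards the rail it rises gently. A bail must come over the tip from the front, then go down on the seat
- hook2 (a point): Seat of hook 2: top of the 8 mm wire at its lowest point, 68 mm in front (rail -x) of the rail's centre line, at rail y = 150 mm, 134 mm above the table. In front of the seat the wire turns up to a tip 24 mm out and 16 mm above the seat; towards the rail it rises gently. A bail must come over the tip from the front, then go down on the seat
- tray: Black open return tray for empty pails, 230 mm (own x) by 150 mm (own y), 40 mm high, 5 mm walls and floor. Fixed. Origin: centre of its underside, z up
- plate: Job plate, standing upright edgewise in the black dock's slot at the start: white flat plate 5 mm thick (own x), 60 mm wide (own y), 76 mm high, with a green grip block on its top edge, 14 mm (x) by 30 mm (y), from 71 to 105 mm above its lower edge. 60 g. Origin: middle of its lower edge, z up
- dock: Black block 44 mm (x) by 86 mm (y), 30 mm high, fixed, with a slot 10 mm wide (x), 66 mm long (y), 22 mm deep, floor 8 mm above the table, where the job plate stands at the start. Origin: centre of its underside
- holder_slot (a point): Orange job plate holder: block 44 mm (x) by 86 mm (y), 50 mm high, fixed, with an open-topped slot 10 mm wide (x), 66 mm long (y), 42 mm deep. This point: centre of the slot's floor, 8 mm above the table; x across the slot, y along it, z up
- tape: Bystander: yellow tape ring, 72 mm diameter, 18 mm high, lying flat. Leave alone
- driver: Bystander: red screwdriver 150 mm long, lying. Leave alone
- flux: Bystander: white bottle, 44 mm diameter, 100 mm high. Leave alone
- board: Bystander: small green circuit board 60 x 40 mm, lying. Leave alone
Things that resemble listed ones, but are neither listed nor needed, are in the scene too. Of the things that look like the plate, the smaller one is meant. What is shaped like the empty2 but purple is not meant.

How it is judged (in metres and radians):
On the way, in this order (a step that is already met when the one before it is completed fails the run):
1. every grey pail stands in the tray and every blue pail hangs on a hook (x of empty0 in the frame of tray between -0.105 and 0.105 m and y of empty0 in the frame of tray between -0.065 and 0.065 m and z of empty0 in the frame of tray between -0.002 and 0.015 m and angle between each of empty0, empty1, empty2's own z axis and vertical below 0.2 rad and x of empty1 in the frame of tray between -0.105 and 0.105 m and y of empty1 in the frame of tray between -0.065 and 0.065 m and z of empty1 in the frame of tray between -0.002 and 0.015 m and x of empty2 in the frame of tray between -0.105 and 0.105 m and y of empty2 in the frame of tray between -0.065 and 0.065 m and z of empty2 in the frame of tray between -0.002 and 0.015 m and (distance between full0_bail and hook0 below 0.014 m or distance between full0_bail and hook1 below 0.014 m or distance between full0_bail and hook2 below 0.014 m) and angle between each of full0, full1, full2's own z axis and vertical below 0.35 rad and contact force between each of full0, full1, full2 and rail above 0.2 N and (distance between full1_bail and hook0 below 0.014 m or distance between full1_bail and hook1 below 0.014 m or distance between full1_bail and hook2 below 0.014 m) and (distance between full2_bail and hook0 below 0.014 m or distance between full2_bail and hook1 below 0.014 m or distance between full2_bail and hook2 below 0.014 m)), for 0.2 s.
2. the job plate is fully down in the holder's slot (horizontal distance between plate and holder_slot below 0.006 m and z of plate in the frame of holder_slot between -0.004 and 0.004 m and angle between plate's own z axis and vertical below 0.2 rad and angle between the y axis of plate and the y axis of holder_slot, either way round below 0.15 rad), for 0.2 s.
At the end, for the whole second after the job is handed in: Grey pails upright on the tray's floor; each blue pail hangs with its bail's peak within 14 mm of a hook's seat, tilted under 0.35 rad; the job plate in the holder's slot within 6 mm of its middle, lower edge within 4 mm of the slot's floor; all at rest, released (all of step 1 and all of step 2 and linear speed of each of empty0, empty1, empty2, full0, full1, full2, plate below 0.03 m/s); the robot touches nothing.
It fails at once if a bystander is pushed more than 40 mm aside (distance of any of tape, driver, flux, board from where it was at the start of the episode above 0.04 m).
Of empty0, empty1, empty2 only 1 to 2 are there at a start; the rules pass over those that are not, and their reading is None.
Of full0, full1, full2 only 2 to 3 are there at a start; the rules pass over those that are not, and their reading is None.
At some moment in a run one of full0, full1, full2 may be knocked a few centimetres aside while the robot is not near it.
It also fails if it takes over 210 s, if anything falls off the work surface, if the arm or the gripper's body presses on something with over 40 N, if the wrist force passes 120 N, or if a joint passes its speed limit or range.

## Working session

There is one attempt and no reset: what is moved stays moved. The work goes in short steps, Python scripts to look and compute and a shell command to move; the robot and the scene stay as the last step left them, time stands still between calls to the robot, and variables do not carry over. Pictures are saved under pics/ and viewed, at most 14 in all, crops included, and the job is handed in when it is done.

```bash
mkdir -p pics; cat > h.py <<'E'
import numpy as np, cv2
from station import *
def save(c,n,box=None,s=1):
    im=c["color"][...,::-1]
    if box: l,t,w,h=box; im=im[t:t+h,l:l+w]
    cv2.imwrite("pics/"+n,cv2.resize(im,None,fx=s,fy=s,interpolation=cv2.INTER_CUBIC))
def ray(c,uv):
    R=np.array(c["R"]);t=np.array(c["t"]);K=np.array(c["camera_matrix"])
    d=R.T@np.linalg.inv(K)@np.array([uv[0],uv[1],1.]); o=-R.T@t
    return o,d
def onz(c,uv,z):
    o,d=ray(c,uv); return o+d*(z-o[2])/d[2]
def proj(c,X):
    p=np.array(c["R"])@np.array(X,float)+np.array(c["t"]); p=np.array(c["camera_matrix"])@p; return p[:2]/p[2]
E
python3 - <<'E'
from h import *
for n in ("scene","top"):
    c=capture(n); save(c,n+"0.png",s=1.4)
    print(n,"cam at",ray(c,(280,210))[0].round(), "centre z0",onz(c,(280,210),0).round())
    for k in ("full0","empty0","rail","tray","plate","dock","holder_slot","tape","driver","flux","board"):
        try:
            r=find_in(c,k); print(k,[(round(a["score"],2),[int(x) for x in a["bbox"]]) for a in r[:6]])
        except Exception as e: print(k,e)
print(get_obs())
E
```

```text
scene cam at [1248.  810.  870.] centre z0 [ 439. -162.    0.]
full0 [(0.86, [284, 178, 21, 44]), (0.79, [343, 222, 26, 53])]
empty0 [(0.86, [298, 248, 23, 51]), (0.83, [318, 198, 28, 51])]
rail [(0.68, [240, 153, 15, 32]), (0.6, [181, 179, 136, 182]), (0.32, [284, 176, 21, 50])]
tray [(0.67, [357, 262, 126, 92]), (0.49, [297, 247, 23, 54])]
plate [(0.6, [257, 133, 22, 45]), (0.49, [244, 152, 8, 34])]
dock [(0.53, [235, 178, 24, 19])]
holder_slot [(0.69, [241, 154, 10, 32]), (0.61, [191, 181, 8, 19])]
tape [(0.59, [295, 259, 27, 18]), (0.25, [198, 164, 17, 9])]
driver [(0.59, [260, 231, 27, 8])]
flux [(0.7, [352, 324, 19, 45])]
board [(0.63, [196, 163, 20, 10])]
top cam at [ 298.  -56. 1125.] centre z0 [541. -68.   0.]
full0 [(0.8, [284, 228, 23, 25]), (0.66, [189, 225, 26, 28]), (0.61, [149, 127, 196, 61])]
empty0 [(0.83, [226, 234, 25, 25]), (0.73, [175, 155, 31, 33]), (0.6, [285, 230, 24, 23]), (0.42, [190, 226, 24, 28])]
rail [(0.7, [154, 124, 195, 64])]
tray [(0.85, [91, 195, 77, 90])]
plate [(0.72, [369, 271, 38, 11]), (0.66, [362, 231, 26, 10])]
dock [(0.8, [359, 232, 29, 20])
[... 401 characters left out ...]
'joint_velocities': array([-0.14856944, -0.08126753,  0.09953267,  0.00787398,  0.03728118,
        0.02582018,  0.05211975]), 'tau': array([-1.42908819e-03, -8.83025765e+01,  1.23394366e+00, -2.36363554e+01,
        1.70113082e-02,  2.12655541e-03,  1.43450926e-06]), 'ee_pos': array([156.5648032 , 553.25409383, 242.27821285]), 'tcp_rot': array([[-9.62202640e-01,  2.72334496e-01, -4.98079114e-05],
       [ 2.72334499e-01,  9.62202637e-01, -7.15228864e-05],
       [ 2.84471545e-05, -8.23839227e-05, -9.99999996e-01]]), 'wrist_force': array([ 0.35408103, -0.35303287, -0.42068229]), 'ft_torque': array([ 0.02198441, -0.01132018,  0.0337001 ]), 'finger_force': 0.0, 'finger_gap': 85.52547826113883}
```

View pics/scene0.png

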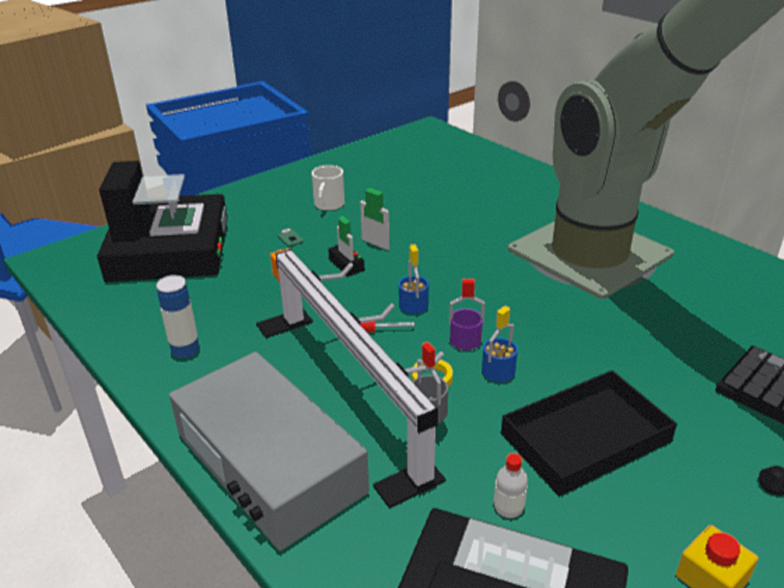

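View pics/top0.png

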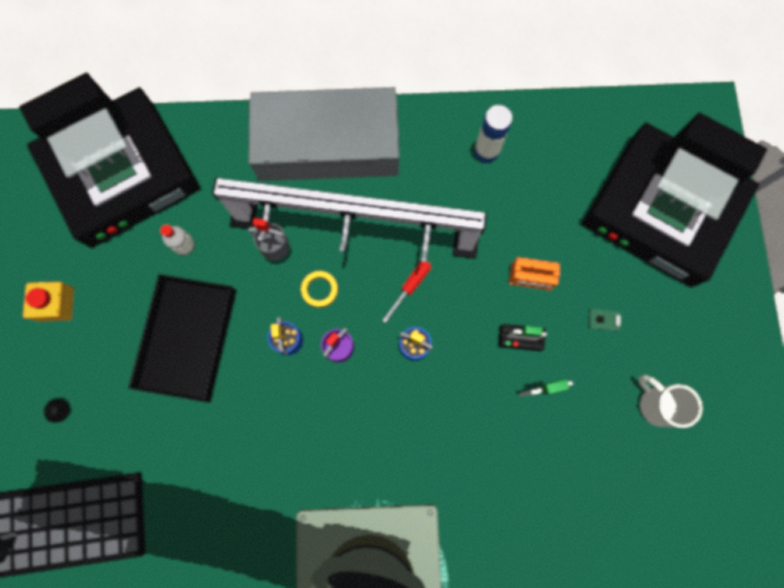

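The scene view shows two blue pails (yellow tabs at ≈(413,290) and (500,355)), a purple look-alike at (466,325), one grey pail on the hook nearest the tray, the small white plate in the black dock and a bigger look-alike plate at (375,220). The top view agrees: grey (270,238), blues (285,335) and (415,343), purple (338,344), dock (523,337), orange holder (535,272), driver at (408,290).

```bash
cat >> h.py <<'E'
def blobs(c,lo,hi,box=None,amin=8):
    """HSV blobs: centroid, area, (long-axis direction)"""
    m=cv2.inRange(cv2.cvtColor(c["color"],cv2.COLOR_RGB2HSV),lo,hi)
    if box:
        l,t,w,h=box; k=np.zeros_like(m);k[t:t+h,l:l+w]=1;m=m*k
    n,lab,st,ce=cv2.connectedComponentsWithStats(m)
    return [(ce[i].round(1),int(st[i,4]),st[i,:4].tolist(),cv2.minAreaRect(np.argwhere(lab==i)[:,::-1].astype(np.float32))) for i in range(1,n) if st[i,4]>=amin]
YEL=((22,120,120),(34,255,255)); RED=((0,170,110),(8,255,255)); BLUE=((108,140,50),(125,255,255)); GRN=((50,150,120),(72,255,255)); ORA=((8,180,120),(18,255,255))
E
python3 - <<'E'
from h import *
c=capture("top");s=capture("scene")
for nm,(lo,hi),z in (("yel",YEL,130),("red",RED,130),("blue",BLUE,30),("grn",GRN,100),("ora",ORA,50)):
    for p,a,b,_ in blobs(c,lo,hi,(90,110,330,180)): print(nm,p,a,b,onz(c,p,z).round(0)[:2])
# rail corners in top image, viewed px/1.4
for u in ((215,180),(484,214),(484,228),(215,195)): print("rail",onz(c,np.array(u)/1.4,150).round(0))
for u in ((160,277),(235,289),(210,401),(131,388)): print("tray",onz(c,np.array(u)/1.4,40).round(0))
for n,u,z in (("dock",(523,337),30),("hold",(535,268),50),("hook tip1",(345,263),150),("flux",(175,240),50),("tape",(319,288),18),("plateB",(560,386),100),("driver",(408,290),15),("purple",(338,345),50)): print(n,onz(c,np.array(u)/1.4,z).round(0))
E
```

```text
yel [227.7 206. ] 349 [215, 193, 27, 27] [529.  66.]
yel [196.8 236.3] 68 [193, 231, 8, 11] [454. 145.]
yel [297.4 240.5] 64 [293, 236, 10, 10] [ 433. -107.]
red [185.4 159.5] 63 [180, 156, 11, 8] [658. 174.]
red [118.6 164.2] 47 [115, 161, 8, 7] [652. 348.]
red [297.2 197.6] 199 [288, 187, 20, 23] [ 543. -112.]
red [237.6 241.9] 27 [235, 239, 6, 7] [436.  43.]
red [368.  245.2] 10 [367, 244, 3, 4] [ 414. -282.]
blue [345.  113.2] 10 [341, 111, 9, 4] [ 818. -271.]
blue [210.9 246. ] 53 [205, 237, 10, 16] [441. 126.]
blue [293.1 253.3] 33 [286, 247, 18, 10] [412. -98.]
grn [380.6 235.2] 58 [375, 233, 13, 6] [ 442. -323.]
grn [397.9 275.6] 103 [390, 271, 17, 10] [ 337. -358.]
ora [381.9 193.6] 499 [365, 185, 34, 19] [ 565. -351.]
rail [738. 253. 150.]
rail [ 651. -241.  150.]
rail [ 625. -239.  150.]
rail [709. 252. 150.]
tray [586. 392.  40.]
tray [555. 243.  40.]
tray [339. 287.  40.]
tray [369. 438.  40.]
dock [ 437. -321.   30.]
hold [ 571. -352.   50.]
hook tip1 [569.  16. 150.]
flux [658. 362.  50.]
tape [556.  79.  18.]
plateB [ 337. -363.  100.]
driver [ 545. -100.   15.]
purple [434.  41.  50.]
```

```bash
python3 -m handwheel '{"grip":[1,1,1,1,1,1,1,1,1,1],"linear":[[0.4,-0.3,0],[0.9,-0.7,0],[0.9,-0.7,0],[0.9,-0.7,0],[0.9,-0.7,0],[0.9,-0.7,0],[0.9,-0.7,0],[0.9,-0.7,0],[0.9,-0.7,0],[0.9,-0.7,0]],"roll":[0,0,0,0,0.5,0.5,0,0,0,0]}'
python3 -m handwheel '{"grip":[1,1,1,1,1,1],"linear":[[0.9,-0.8,0],[0.9,-0.8,0],[0.7,-0.8,0],[0.3,-0.4,0.1],[0,0,0],[0,0,0]],"roll":[0,0,0,0,0,0]}'
python3 - <<'E'
from h import *
o=get_obs();c=capture("wrist");save(c,"w1.png");print(np.array(c["mount"]).round(3),np.array(c["camera_matrix"]).round(1),o["ee_pos"],tips_ahead() if callable(tips_ahead) else tips_ahead)
E
```

```text
time_s: 2.3
ee_pos: [497.9, 287.8, 242.4]
tcp_rot: [[-0.985, 0.17, 0.0], [0.17, 0.985, 0.0], [-0.0, 0.0, -1.0]]
wrist_force: [0.9, 1.0, -0.1]
finger_gap: 85.4
finger_force: 0.0
time_s: 2.9
ee_pos: [608.4, 177.5, 246.1]
tcp_rot: [[-0.985, 0.17, -0.0], [0.17, 0.985, 0.0], [0.0, 0.0, -1.0]]
wrist_force: [-0.3, 0.8, 0.1]
finger_gap: 85.6
finger_force: 0.0
[[  -0.      -0.963   -0.271   68.38 ]
 [   1.      -0.      -0.      -0.821]
 [   0.      -0.271    0.963 -130.409]
 [   0.       0.       0.       1.   ]] [[377.    0.  276.6]
 [  0.  377.  209.8]
 [  0.    0.    1. ]] [608.36782601 177.45905493 246.12156953] 11.0
```

View pics/w1.png

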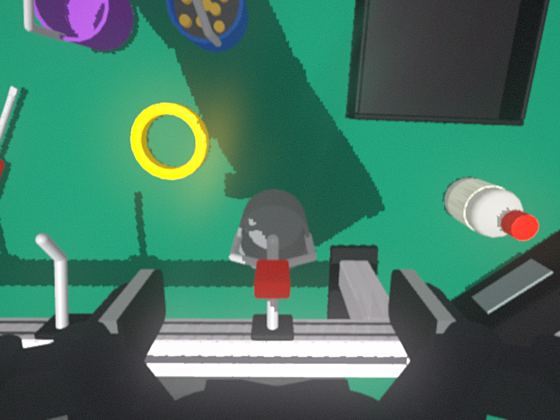

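The wrist view shows the red tab at (272,279), centred between the open fingers, with the grey pail hanging behind it and the empty hook1 at (55,270). I'll fit a box model of the tab.

```bash
cat >> h.py <<'E'
from scipy.optimize import minimize
def wrist():
    o=get_obs();c=capture("wrist");M=np.array(c["mount"]);T=np.eye(4);T[:3,:3]=o["tcp_rot"];T[:3,3]=o["ee_pos"]
    W=np.linalg.inv(T@M);c["R"]=W[:3,:3];c["t"]=W[:3,3];return c
def fitbox(c,col,x0,size,z0,z1,box=None,near=None):
    """fit x,y,yaw(deg; of own y axis from world y) of a coloured box to the mask"""
    b=blobs(c,*col,box,20); near=proj(c,[x0[0],x0[1],(z0+z1)/2]) if near is None else near
    b=min(b,key=lambda k:np.linalg.norm(k[0]-near)); l,t,w,h=b[2]
    m=np.zeros((420,560),np.uint8);m[t:t+h,l:l+w]=cv2.inRange(cv2.cvtColor(c["color"],cv2.COLOR_RGB2HSV),*col)[t:t+h,l:l+w]
    big=cv2.resize(m,None,fx=4,fy=4,interpolation=cv2.INTER_LINEAR)>127
    def hull(p):
        a=np.radians(p[2]);P=[]
        for i in(-1,1):
            for j in(-1,1):
                for z in(z0,z1):
                    X=i*size[0]/2;Y=j*size[1]/2
                    P.append(proj(c,[p[0]+X*np.cos(a)-Y*np.sin(a),p[1]+X*np.sin(a)+Y*np.cos(a),z]))
        return cv2.convexHull(np.array(P,np.float32))
    def f(p):
        k=np.zeros(big.shape,np.uint8);cv2.fillConvexPoly(k,np.round((hull(p)*4+1.5)*16).astype(np.int32),1,shift=4)
        return (k.astype(bool)^big).sum()/big.sum()
    best=None
    for y in ([x0[2]] if len(x0)>3 else x0[2]+np.arange(-90,90,22.5)):
        s=np.array([x0[0],x0[1],y]);S=np.vstack([s,s+[15,0,0],s+[0,15,0],s+[0,0,15]])
        r=minimize(f,s,method="Nelder-Mead",options=dict(initial_simplex=S,maxfev=250,xatol=.05,fatol=1e-4))
        if best is None or r.fun<best.fun: best=r
    return best.x.round(1),round(best.fun,3),b[0],b[1]
E
python3 - <<'E'
from h import *
c=wrist()
print(fitbox(c,RED,(640,168,-10,1),(12,22),136,170))
# rail cross-check in wrist view: project predicted hook seats / tips
C=np.array([681,6]);a=np.radians(-9.9);ux=np.array([np.cos(a),np.sin(a)]);uy=np.array([-ux[1],ux[0]])
for k in range(3):
    s=C+uy*150*(k-1)-68*ux;t=s-24*ux
    print(k,s.round(),t.round(),proj(c,[*s,134]).round(),proj(c,[*t,150]).round())
t=capture("top");print("top",fitbox(t,RED,(640,168,-10,1),(12,22),136,170))
E
```

```text
(array([646.4, 167.1,  -6.4]), np.float64(0.167), array([270.9, 279.4]), 1227)
0 [ 588. -130.] [ 565. -126.] [-166.  256.] [-207.  230.]
1 [614.  18.] [590.  22.] [ 51. 256.] [ 30. 231.]
2 [640. 165.] [616. 170.] [268. 257.] [267. 231.]
top (array([649.7, 176.5, -56.5]), np.float64(3.641), array([237.7, 241.8]), 26)
```

```bash
python3 -m handwheel '{"grip":[1,1,1,1,1,1,1,1],"linear":[[0.5,-0.13,0],[0.43,-0.13,0],[0,0,-0.5],[0,0,-0.6],[0,0,-0.6],[0,0,-0.5],[0,0,0],[0,0,0]],"roll":[0,0,0,0,0,0,0,0]}'
python3 - <<'E'
from h import *
c=wrist();save(c,"w2.png")
E
python3 -m handwheel '{"grip":[0.2,-0.2,-0.6,-1,-1,-1,-1,-1],"linear":[[0,0,0],[0,0,0],[0,0,0],[0,0,0],[0,0,0],[0,0,0],[0,0,0],[0,0,0]],"roll":[0,0,0,0,0,0,0,0]}'
```

```text
time_s: 3.85
ee_pos: [645.8, 167.5, 159.0]
tcp_rot: [[-0.986, 0.169, 0.0], [0.169, 0.986, 0.0], [-0.0, 0.0, -1.0]]
wrist_force: [-0.6, -0.0, -0.2]
finger_gap: 85.7
finger_force: 0.0
time_s: 4.7
ee_pos: [645.9, 167.2, 158.5]
tcp_rot: [[-0.985, 0.17, 0.001], [0.17, 0.985, 0.001], [-0.0, 0.001, -1.0]]
wrist_force: [0.8, 3.3, 5.4]
finger_gap: 20.6
finger_force: 60.6
```

View pics/w2.png

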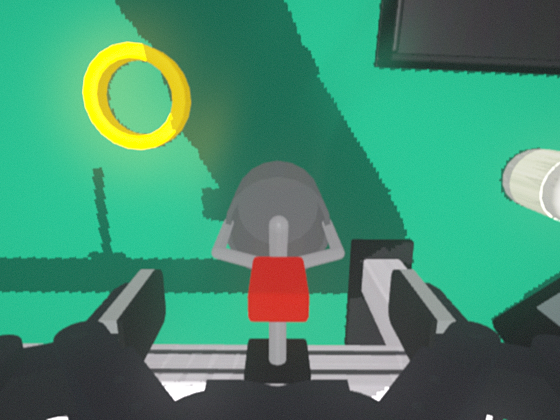

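The grip is centred on the red tab (278,288); hook tip shows at (278,222). Lifting and withdrawing.

```bash
python3 -m handwheel '{"grip":[-1,-1,-1,-1,-1,-1,-1,-1,-1,-1],"linear":[[0,0,0.3],[0,0,0.4],[0,0,0.3],[-0.2,0.03,0],[-0.5,0.09,0],[-0.5,0.09,0],[-0.5,0.09,0],[0,0,0.2],[0,0,0],[0,0,0]],"roll":[0,0,0,0,0,0,0,0,0,0]}'
python3 - <<'E'
from h import *
c=capture("top")
r=silhouettes(c,"tray")[0];m=r["mask"].astype(np.uint8);rc=cv2.minAreaRect(np.argwhere(m)[:,::-1].astype(np.float32));print(r["score"],rc)
B=cv2.boxPoints(rc);print([onz(c,p,40)[:2].round() for p in B],onz(c,rc[0],40).round())
for k in ("full0","empty0"): print(k,[(round(a["score"],2),a["bbox"]) for a in find_in(c,k)[:4]])
E
```

```text
time_s: 5.7
ee_pos: [578.3, 178.5, 206.5]
tcp_rot: [[-0.985, 0.171, 0.001], [0.171, 0.985, -0.0], [-0.001, -0.0, -1.0]]
wrist_force: [0.5, 0.3, -0.5]
finger_gap: 20.5
finger_force: 68.5Traceback (most recent call last):
  File "<stdin>", line 3, in <module>
IndexError: list index out of range
```

```bash
python3 -m handwheel '{"grip":[-1,-1,-1,-1,-1,-1,-1,-1,-1,-1],"linear":[[-0.3,0.4,0],[-0.55,0.75,0],[-0.55,0.75,0],[-0.55,0.75,0],[-0.55,0.75,0],[-0.3,0.45,0],[-0.1,0.2,0],[0,0,0],[0,0,-0.4],[0,0,-0.6]],"roll":[0,0,0,0,0,0,0,0,0,0]}'
python3 - <<'E'
from h import *
o=get_obs();print(o["ee_pos"])
c=capture("scene");save(c,"s2.png",(250,170,250,190),3)
E
```

```text
time_s: 6.8
ee_pos: [463.4, 339.7, 166.5]
tcp_rot: [[-0.985, 0.172, 0.002], [0.172, 0.985, 0.0], [-0.002, 0.001, -1.0]]
wrist_force: [1.2, 0.0, -0.8]
finger_gap: 20.1
finger_force: 68.5
[463.43538399 339.6510221  166.50633596]
```

View pics/s2.png

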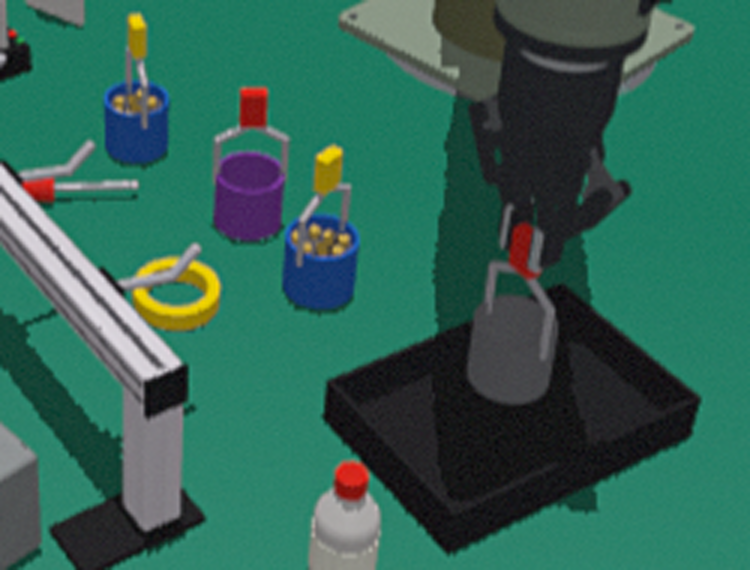

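The grey pail is held upright over the tray's middle (crop (510,350)). Lowering and releasing.

```bash
python3 -m handwheel '{"grip":[-1,-1,-1,-1],"linear":[[0,0,-0.3],[0,0,-0.3],[0,0,-0.2],[0,0,0]],"roll":[0,0,0,0]}'
python3 -m handwheel '{"grip":[-0.3,0,0.3,1,1,1,1,1,1,1],"linear":[[0,0,0],[0,0,0],[0,0,0],[0,0,0],[0,0,0.4],[0,0,0.8],[0,0,0.8],[0,-0.5,0.6],[0,-0.8,0],[0,-0.8,0]],"roll":[0,0,0,0,0,0,0,0,0,0]}'
python3 -m handwheel '{"grip":[1,1,1,1,1],"linear":[[-0.1,-0.8,0],[-0.3,-0.8,0],[-0.3,-0.5,0],[0,0,0],[0,0,0]],"roll":[0,0,0,0,0]}'
python3 - <<'E'
from h import *
c=wrist();save(c,"w3.png");print(get_obs()["ee_pos"])
for x0 in ((454,145,0),): print(fitbox(c,YEL,x0,(12,22),104,138))
for r in find_in(c,"full0"): print(r)
t=capture("top"); print(fitbox(t,RED,(463,340,-10,1),(12,22),109,143))
E
```

```text
time_s: 7.25
ee_pos: [461.8, 340.7, 133.6]
tcp_rot: [[-0.985, 0.17, -0.0], [0.17, 0.985, -0.0], [0.0, -0.0, -1.0]]
wrist_force: [-0.2, 0.2, -0.5]
finger_gap: 20.5
finger_force: 68.5
time_s: 8.25
ee_pos: [461.7, 256.0, 238.9]
tcp_rot: [[-0.986, 0.17, 0.001], [0.17, 0.986, 0.001], [-0.001, 0.001, -1.0]]
wrist_force: [0.4, 0.1, -0.4]
finger_gap: 85.4
finger_force: 0.0
time_s: 8.75
ee_pos: [434.0, 172.9, 238.6]
tcp_rot: [[-0.985, 0.171, 0.001], [0.171, 0.985, 0.0], [-0.001, 0.0, -1.0]]
wrist_force: [0.3, 0.0, -0.1]
finger_gap: 85.4
finger_force: 0.0
[434.08239529 173.40880064 238.42912591]
(array([454.8, 146.7,  89.2]), np.float64(0.132), array([245.1, 243.9]), 928)
{'bbox': [217.2, 173.6, 72.2, 96.1], 'score': 0.97}
{'bbox': [1.6, 193.5, 34.2, 67.9], 'score': 0.7}
(array([469.8, 344.6, -24. ]), np.float64(2.67), array([118.3, 164.1]), 44)
```

View pics/w3.png

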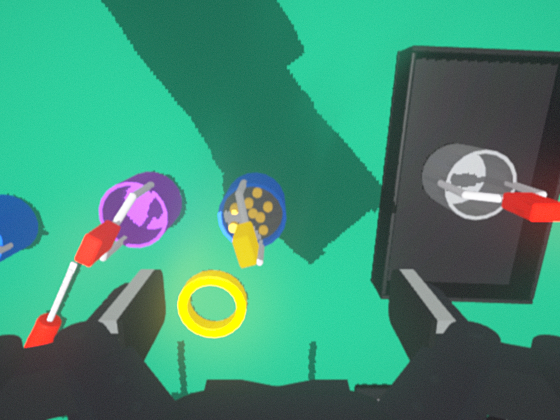

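The grey pail (470,185) stands in the tray; the blue pail with yellow tab at (245,244) has its bail running roughly down the image (along world x), beside the purple look-alike at (140,210), which I leave.

```bash
python3 -m handwheel '{"grip":[1,1,1,1,1,1,1,1,1,1],"linear":[[0.25,-0.3,0],[0.25,-0.35,0],[0,0,0],[0,0,0],[0,0,0],[0,0,0],[0,0,0],[0,0,0],[0,0,0],[0,0,0]],"roll":[-0.5,-1,-1,-1,-1,-1,-1,-1,-1,-1]}'
python3 -m handwheel '{"grip":[1,1,1,1,1,1],"linear":[[0,0,0],[0,0,0],[0,0,0],[0,0,0],[0,0,0],[0,0,0]],"roll":[-1,-1,-1,-0.5,0,0]}'
python3 - <<'E'
from h import *
c=wrist();save(c,"w4.png",(180,110,200,200),3);o=get_obs();print(o["ee_pos"],o["q"].round(1),np.degrees(np.arctan2(o["tcp_rot"][1,1],o["tcp_rot"][0,1])))
for Y in (YEL,((20,100,60),(36,255,255)),((20,150,90),(36,255,255))): print(fitbox(c,Y,(455,147,0),(12,22),104,138))
print(proj(c,[455,147,138]))
E
```

```text
time_s: 9.9
ee_pos: [454.4, 146.6, 238.2]
tcp_rot: [[-0.388, 0.921, 0.0], [0.921, 0.388, -0.0], [-0.0, 0.0, -1.0]]
wrist_force: [0.1, 0.0, -0.4]
finger_gap: 85.0
finger_force: 0.0
time_s: 10.5
ee_pos: [454.1, 146.7, 238.2]
tcp_rot: [[-0.039, 0.999, -0.0], [0.999, 0.039, -0.0], [-0.0, -0.0, -1.0]]
wrist_force: [-0.1, -0.7, 0.0]
finger_gap: 85.6
finger_force: 0.0
[453.99795105 146.72479922 238.22014155] [-31.2  33.7  16.3 105.4 -13.3  42.7  -5.4] 2.2602237250716466
(array([456.1, 147.4,  99.2]), np.float64(0.143), array([279.8, 207.3]), 970)
(array([456. , 147.5, -82.4]), np.float64(0.148), array([279.9, 207.1]), 989)
(array([456.3, 147.2, 101.5]), np.float64(0.153), array([279.7, 207.5]), 927)
[278.11091841 213.81577326]
```

View pics/w4.png

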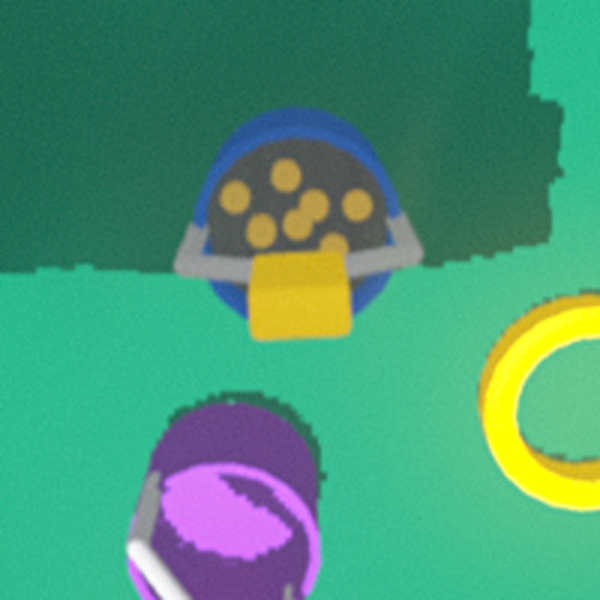

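The crop shows the blue pail's tab at (300,295) nearly centred below the tool, its bail about 3–5° counter-clockwise; the purple pail is clear below it.

```bash
python3 -m handwheel '{"grip":[1,1,1,1,1,1,1],"linear":[[0.05,0.02,0],[0,0,-0.6],[0,0,-0.8],[0,0,-0.8],[0,0,-0.6],[0,0,0],[0,0,0]],"roll":[0.65,0,0,0,0,0,0]}'
python3 -m handwheel '{"grip":[0.2,-0.2,-0.6,-1,-1,-1,-1,-1],"linear":[[0,0,0],[0,0,0],[0,0,0],[0,0,0],[0,0,0],[0,0,0],[0,0,0],[0,0,0]],"roll":[0,0,0,0,0,0,0,0]}'
```

```text
time_s: 11.25
ee_pos: [456.0, 147.5, 126.8]
tcp_rot: [[-0.106, 0.994, -0.0], [0.994, 0.106, 0.0], [0.0, -0.0, -1.0]]
wrist_force: [-0.4, -1.2, 0.0]
finger_gap: 85.4
finger_force: 0.0
time_s: 12.05
ee_pos: [455.9, 147.7, 126.8]
tcp_rot: [[-0.106, 0.994, 0.001], [0.994, 0.106, 0.0], [0.0, 0.001, -1.0]]
wrist_force: [-1.0, 1.0, 11.8]
finger_gap: 20.9
finger_force: 59.0
```

```bash
python3 -m handwheel '{"grip":[-1,-1,-1,-1,-1,-1,-1,-1,-1,-1],"linear":[[0,0,0.4],[0,0,0.6],[0,0,0.6],[0.3,0.1,0],[0.4,0.1,0],[0.4,0.1,0],[0.4,0.1,0],[0.4,0.1,0],[0.4,0.1,0],[0.4,0.1,0]],"roll":[0,0,0,0.5,0.8,0.8,0.8,0.8,0.8,0.8]}'
python3 -m handwheel '{"grip":[-1,-1,-1,-1,-1,-1,-1,-1,-1,-1],"linear":[[0.3,0.05,0],[0.1,0.05,0],[0,0,0],[0,0,0],[0,0,0],[0,0,0],[0,0,0],[0,0,0],[0,0,0],[0,0,0]],"roll":[0.9,0.9,0.9,0.9,0.9,0.9,0.9,0.7,0,0]}'
python3 - <<'E'
from h import *
c=wrist();save(c,"w5.png");o=get_obs();print(o["ee_pos"],np.degrees(np.arctan2(o["tcp_rot"][1,1],o["tcp_rot"][0,1])),o["finger_gap"])
# w2 hook tip with its recorded pose
M=np.array(c["mount"]);T=np.eye(4);T[:3,:3]=[[-.986,.169,0],[.169,.986,0],[0,0,-1]];T[:3,3]=[645.8,167.5,159.0]
W=np.linalg.inv(T@M);d=dict(c);d["R"]=W[:3,:3];d["t"]=W[:3,3]
print("tip2",onz(d,(278,219),148),"base on rail",onz(d,(278,362),150))
print("tip1 from w1",end=" ");T[:3,:3]=[[-.985,.17,0],[.17,.985,0],[0,0,-1]];T[:3,3]=[608.37,177.46,246.12];W=np.linalg.inv(T@M);d["R"]=W[:3,:3];d["t"]=W[:3,3];print(onz(d,(41,238),148),"tab2 top-back edge mid",onz(d,(273,297),170))
E
```

```text
time_s: 13.05
ee_pos: [564.2, 175.7, 190.2]
tcp_rot: [[-0.617, 0.787, -0.0], [0.787, 0.617, -0.0], [0.0, -0.0, -1.0]]
wrist_force: [0.3, -0.3, -2.1]
finger_gap: 20.8
finger_force: 59.5
time_s: 14.05
ee_pos: [579.7, 179.5, 190.2]
tcp_rot: [[-0.984, 0.178, -0.0], [0.178, 0.984, -0.0], [0.0, -0.0, -1.0]]
wrist_force: [-0.6, 0.5, -1.7]
finger_gap: 20.5
finger_force: 59.5
[579.70254906 179.61482191 190.22408965] 79.76821581455489 20.824567894775143
tip2 [620.73301658 171.2990371  148.        ] base on rail [683.97427051 160.51012704 150.        ]
tip1 from w1 [597.42291322  24.90797858 148.        ] tab2 top-back edge mid [652.52167686 167.00723866 170.        ]
```

View pics/w5.png

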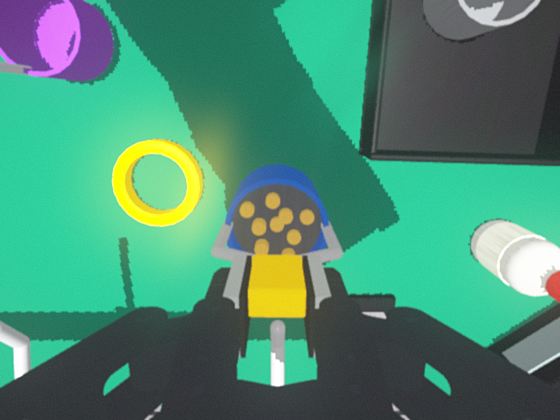

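The pail hangs straight in the jaws (278,285) and hook2's tip (278,325) is in line with its tab. Moving over the tip and down.

```bash
python3 -m handwheel '{"grip":[-1,-1,-1,-1,-1,-1,-1,-1,-1,-1],"linear":[[0.2,-0.04,0],[0.45,-0.08,0],[0.5,-0.1,0],[0.4,-0.07,0],[0.1,-0.02,0],[0,0,0],[0,0,-0.3],[0,0,-0.3],[0,0,-0.15],[0,0,0]],"roll":[0,0,0,0,0,0,0,0,0,0]}'
python3 - <<'E'
from h import *
c=capture("scene");save(c,"s3.png",(230,150,150,120),4);o=get_obs();print(o["ee_pos"],o["wrist_force"])
E
```

```text
time_s: 15.1
ee_pos: [645.9, 167.7, 160.1]
tcp_rot: [[-0.985, 0.175, 0.001], [0.175, 0.985, 0.001], [-0.001, 0.001, -1.0]]
wrist_force: [3.0, 1.7, 5.0]
finger_gap: 20.6
finger_force: 60.2
[645.90497702 167.7170536  160.17833426] [2.26149157 1.37608713 3.85738179]
```

View pics/s3.png

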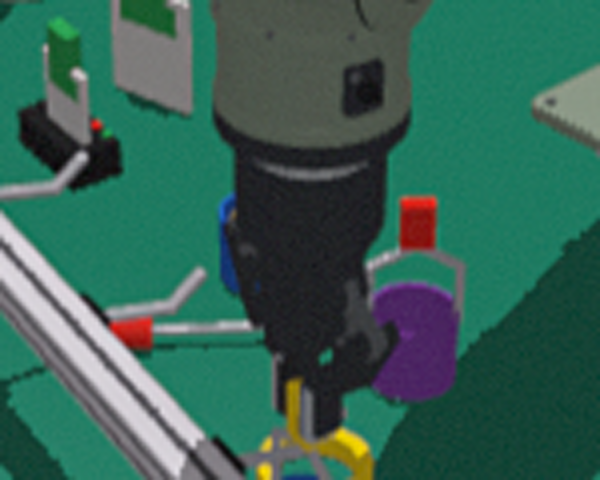

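```bash
python3 -m handwheel '{"grip":[-0.4,-0.2,0,0.4,1,1,1,1,1,1],"linear":[[0,0,0],[0,0,0],[0,0,0],[0,0,0],[0,0,0],[0,0,0.4],[0,0,0.8],[0,0,0.8],[-0.5,-0.2,0.2],[-0.9,-0.4,0]],"roll":[0,0,0,0,0,0,0,0,0,0]}'
python3 - <<'E'
from h import *
c=wrist();save(c,"w6.png");print(get_obs()["ee_pos"],fitbox(c,YEL,(645,167,-10,1),(12,22),136,170))
E
```

```text
time_s: 16.15
ee_pos: [590.0, 143.9, 248.8]
tcp_rot: [[-0.985, 0.175, 0.002], [0.175, 0.985, 0.001], [-0.002, 0.001, -1.0]]
wrist_force: [0.9, 0.2, -0.4]
finger_gap: 85.6
finger_force: 0.0
[581.25103909 139.63811384 247.04113645] (array([644.4, 165.5,  -2.5]), np.float64(0.134), array([325.3, 290.7]), 1297)
```

View pics/w6.png

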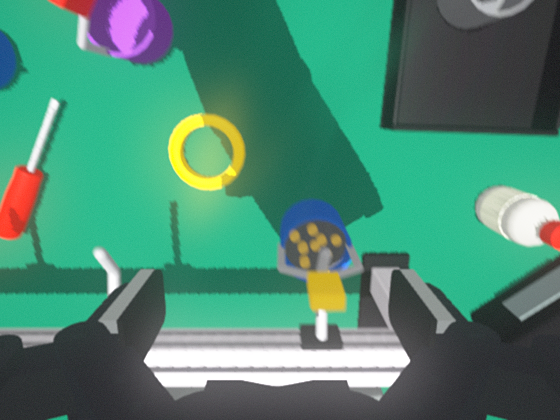

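Blue pail hangs on hook2 (325,290). On to the second blue pail.

```bash
python3 -m handwheel '{"grip":[1,1,1,1,1,1,1,1,1,1],"linear":[[-0.4,-0.6,0],[-0.5,-0.8,0],[-0.5,-0.8,0],[-0.5,-0.8,0],[-0.5,-0.8,0],[-0.5,-0.8,0],[-0.5,-0.8,-0.1],[-0.4,-0.5,-0.1],[0,0,0],[0,0,0]],"roll":[0,0,0,0,0,0,0,0,0,0]}'
python3 - <<'E'
from h import *
c=wrist();save(c,"w7.png",(180,110,200,200),3);print(get_obs()["ee_pos"])
for b in blobs(c,*YEL,None,100): print(b[:3])
print(fitbox(c,YEL,(433,-107,0),(12,22),104,138))
E
```

```text
time_s: 17.2
ee_pos: [437.9, -92.8, 240.4]
tcp_rot: [[-0.984, 0.176, 0.0], [0.176, 0.984, -0.0], [-0.0, 0.0, -1.0]]
wrist_force: [0.8, 1.3, 0.4]
finger_gap: 85.4
finger_force: 0.0
[438.23831942 -92.2921073  240.41431225]
(array([265.8, 180.8]), 116, [258, 174, 17, 14])
(array([258.6, 205.6]), 945, [240, 189, 36, 35])
(array([464.3, 259.3]), 2842, [426, 224, 77, 71])
(array([ 34.4, 341.3]), 167, [23, 338, 30, 9])
(array([ 433.6, -105.5,  -26. ]), np.float64(0.114), array([258.6, 205.6]), 945)
```

View pics/w7.png

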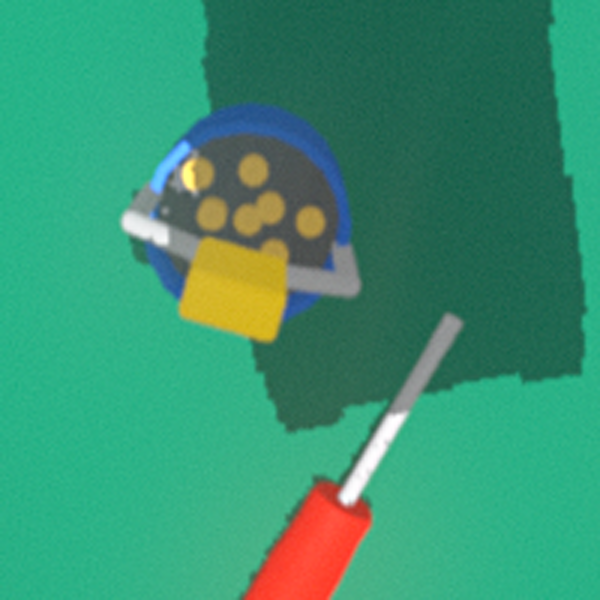

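The crop shows the second blue pail, tab at (235,290) in the crop, its bail turned about 15° clockwise; the driver's tip (450,320) lies clear. The fit (433.6, −105.5, −26°) agrees.

```bash
python3 -m handwheel '{"grip":[1,1,1,1,1,1,1,1,1],"linear":[[-0.05,-0.15,0],[-0.06,-0.18,0],[0,0,0],[0,0,-0.6],[0,0,-0.8],[0,0,-0.8],[0,0,-0.65],[0,0,0],[0,0,0]],"roll":[-0.9,-0.9,-0.8,0,0,0,0,0,0]}'
python3 -m handwheel '{"grip":[0.2,-0.2,-0.6,-1,-1,-1,-1,-1],"linear":[[0,0,0],[0,0,0],[0,0,0],[0,0,0],[0,0,0],[0,0,0],[0,0,0],[0,0,0]],"roll":[0,0,0,0,0,0,0,0]}'
```

```text
time_s: 18.15
ee_pos: [433.8, -105.4, 126.8]
tcp_rot: [[-0.902, 0.433, -0.0], [0.433, 0.902, 0.0], [0.0, -0.0, -1.0]]
wrist_force: [-0.6, -0.1, 0.6]
finger_gap: 85.2
finger_force: 0.0
time_s: 18.95
ee_pos: [433.7, -105.8, 126.7]
tcp_rot: [[-0.901, 0.433, 0.001], [0.433, 0.901, 0.0], [-0.001, 0.0, -1.0]]
wrist_force: [-0.5, 2.8, 9.7]
finger_gap: 21.0
finger_force: 58.6
```

```bash
python3 -m handwheel '{"grip":[-1,-1,-1,-1,-1,-1,-1,-1,-1,-1],"linear":[[0,0,0.4],[0,0,0.6],[0,0,0.6],[0.3,0.35,0],[0.6,0.65,0],[0.6,0.65,0],[0.6,0.65,0],[0.6,0.65,0],[0.3,0.35,0],[0.07,0.1,0]],"roll":[0,0,0,0,0.5,0.5,0.5,0.5,0.5,0.2]}'
python3 -m handwheel '{"grip":[-1,-1,-1],"linear":[[0,0,0],[0,0,0],[0,0,0]],"roll":[0,0,0]}'
python3 - <<'E'
from h import *
c=wrist();save(c,"w8.png");o=get_obs();print(o["ee_pos"],np.degrees(np.arctan2(o["tcp_rot"][1,1],o["tcp_rot"][0,1])),o["finger_gap"]);print(proj(c,[597,24,148]),proj(c,[620.5,19.5,134]))
E
```

```text
time_s: 19.95
ee_pos: [556.8, 31.9, 190.0]
tcp_rot: [[-0.987, 0.161, -0.0], [0.161, 0.987, 0.001], [0.0, 0.001, -1.0]]
wrist_force: [-0.9, -0.3, -2.0]
finger_gap: 20.5
finger_force: 59.2
time_s: 20.25
ee_pos: [555.8, 29.1, 190.4]
tcp_rot: [[-0.986, 0.167, -0.0], [0.167, 0.986, -0.001], [0.0, -0.001, -1.0]]
wrist_force: [0.0, -1.2, -0.5]
finger_gap: 20.6
finger_force: 59.2
[555.86614009  29.27392388 190.41394729] 80.40746156061728 20.25280541356169
[281.84478013 323.23390594] [280.48439135 346.34016959]
```

View pics/w8.png

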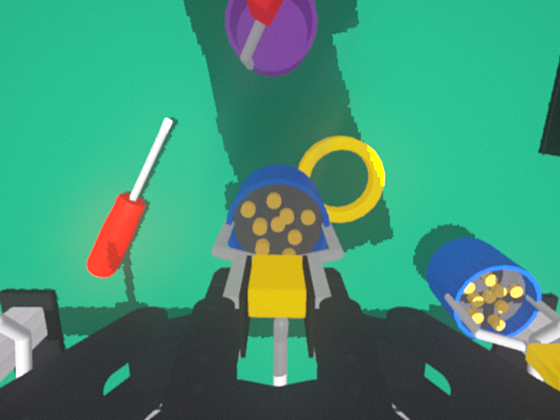

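Hook1's tip appears at (282,322), where my estimate projects it; tab at (278,285). Over the tip and down.

```bash
python3 -m handwheel '{"grip":[-1,-1,-1,-1,-1,-1,-1,-1,-1,-1],"linear":[[0.2,-0.02,0],[0.45,-0.06,0],[0.5,-0.07,0],[0.37,-0.05,0],[0.1,-0.02,0],[0,0,0],[0,0,-0.3],[0,0,-0.3],[0,0,-0.17],[0,0,0]],"roll":[0,0,0,0,0,0,0,0,0,0]}'
python3 -m handwheel '{"grip":[-0.4,-0.2,0,0.4,1,1,1,1,1,1],"linear":[[0,0,0],[0,0,0],[0,0,0],[0,0,0],[0,0,0],[0,0,0.4],[0,0,0.8],[0,0,0.8],[-0.5,-0.2,0.2],[-0.9,-0.4,0]],"roll":[0,0,0,0,0,0,0,0,0,0]}'
python3 -m handwheel '{"grip":[1,1,1,1,1,1,1,1,1,1],"linear":[[-0.3,-0.8,0],[-0.3,-0.9,0],[-0.3,-0.9,0],[-0.3,-0.9,0],[-0.4,-0.9,0],[-0.4,-0.9,0],[-0.4,-0.9,0],[-0.2,-0.5,0],[0,0,0],[0,0,0]],"roll":[0,0,0,0,0,0,0,0,0,0]}'
python3 - <<'E'
from h import *
c=capture("scene");save(c,"s4.png",(190,120,300,220),2.5)
w=wrist();save(w,"w9.png");print(get_obs()["ee_pos"])
for b in blobs(w,*GRN,None,150): print(b[:3])
E
```

```text
time_s: 21.3
ee_pos: [620.7, 21.0, 159.2]
tcp_rot: [[-0.986, 0.165, -0.0], [0.165, 0.986, -0.001], [0.0, -0.001, -1.0]]
wrist_force: [-2.9, -3.0, 9.7]
finger_gap: 20.6
finger_force: 61.4
time_s: 22.3
ee_pos: [565.4, -1.9, 248.2]
tcp_rot: [[-0.987, 0.164, 0.003], [0.164, 0.987, 0.001], [-0.002, 0.001, -1.0]]
wrist_force: [1.2, -0.7, -0.6]
finger_gap: 85.4
finger_force: 0.0
time_s: 23.3
ee_pos: [461.0, -270.6, 247.4]
tcp_rot: [[-0.986, 0.165, 0.0], [0.165, 0.986, 0.0], [-0.0, 0.0, -1.0]]
wrist_force: [0.5, 0.9, 0.5]
finger_gap: 85.6
finger_force: 0.0
[ 461.4688136  -269.78256596  247.50584908]
(array([126.6,  36.7]), 3048, [83, 6, 103, 60])
(array([200.7, 184.7]), 413, [185, 170, 41, 25])
```

View pics/s4.png

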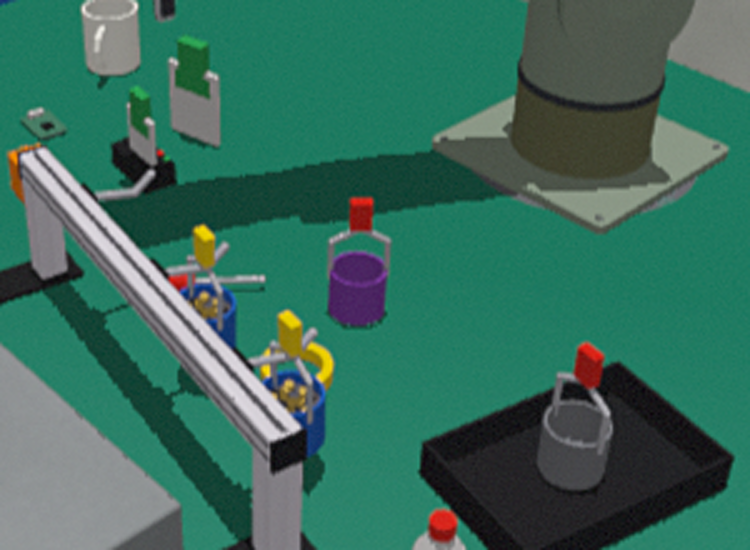

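View pics/w9.png

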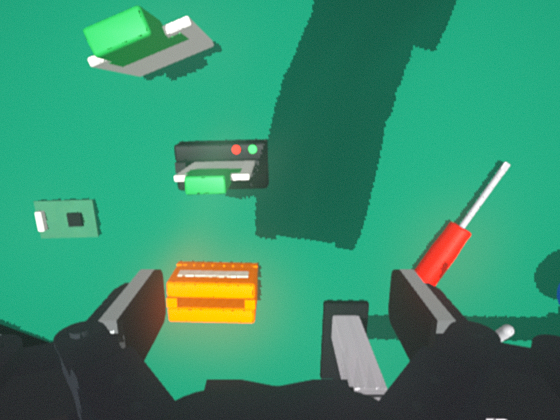

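Both blue pails hang on their hooks (205,245 and 290,335 in the crop) and the grey one stands in the tray (575,440). Plate candidates in the wrist view: the big-block plate standing free at (126,37), ~3000 px, and the smaller one in the black dock at (205,183), ~410 px; the dock one is smaller and stands in the dock as described, so that is the one meant (the enlarged scene crop at (140,125) vs (195,90) confirms it). The orange holder is at (212,292).

```bash
python3 - <<'E'
from h import *
w=wrist();o=get_obs();print(o["q"].round(1))
hsv=cv2.cvtColor(w["color"],cv2.COLOR_RGB2HSV)
print("green px",hsv[175:195:6,195:225:10].tolist(),"bench",hsv[230,150].tolist(),"ora",hsv[265:325:8,215].tolist())
print("plate",fitbox(w,((50,150,60),(72,255,255)),(442,-323,-10,1),(14,30),79,113,None,(201,185)))
print("holder",fitbox(w,((3,150,60),(20,255,255)),(568,-351,-10,1),(44,86),0,50,None,(212,292)))
for b in blobs(w,(3,150,60),(20,255,255),None,150): print(b[:3])
E
```

```text
[ 33.5  36.8 -12.2  92.9   9.3  51.2  98.4]
green px [[[69, 155, 156], [69, 155, 178], [69, 153, 187]], [[71, 144, 249], [71, 134, 250], [71, 128, 251]], [[70, 158, 244], [70, 149, 244], [69, 145, 247]], [[69, 168, 228], [70, 165, 187], [71, 166, 207]]] bench [80, 184, 180] ora [[13, 210, 220], [16, 39, 201], [13, 223, 226], [25, 254, 255], [19, 245, 255], [13, 216, 226], [25, 255, 255], [21, 212, 255]]
plate (array([ 440.9, -320.6,   -2.4]), np.float64(1.747), array([200.2, 184.4]), 443)
holder (array([ 566.8, -353.4,  -12.1]), np.float64(1.37), array([214.1, 285.9]), 2294)
(array([444.4, 252.3]), 1021, [415, 222, 56, 64])
(array([214.1, 285.9]), 2294, [166, 262, 92, 61])
```

```bash
python3 -m handwheel '{"grip":[1,1,1,1,1,1,1,1,1,1],"linear":[[0.4,-0.3,0],[0.5,-0.4,0],[0.5,-0.4,0],[0.5,-0.4,0],[0.5,-0.4,0],[0.25,-0.2,0],[0,0,0],[0,0,0],[0,0,0],[0,0,0]],"roll":[-1,-1,-1,-1,-1,-1,-1,-1,-1,-1]}'
python3 -m handwheel '{"grip":[1,1,1,1,1,1,1,1],"linear":[[0,0,0],[0,0,0],[0,0,0],[0,0,0],[0,0,0],[0,0,0],[0,0,0],[0,0,0]],"roll":[-1,-1,-1,-1,-1,0,0,0]}'
cat > g.py <<'E'
from h import *
def hullfit(c,col,x0,size,z0,z1,roi,inner=None):
    """fit box via convex hull of colour mask in roi; all yaw starts local"""
    m=cv2.inRange(cv2.cvtColor(c["color"],cv2.COLOR_RGB2HSV),*col);l,t,w,h=roi;k=np.zeros_like(m);k[t:t+h,l:l+w]=m[t:t+h,l:l+w]
    k=cv2.morphologyEx(k,cv2.MORPH_OPEN,np.ones((3,3),np.uint8));P=cv2.convexHull(np.argwhere(k)[:,::-1].astype(np.float32))
    S=4
    def fill(p):
        a=np.zeros((420*S,560*S),np.uint8);cv2.fillConvexPoly(a,np.round((p*S+(S-1)/2)*16).astype(np.int32),1,shift=4);return a.astype(bool)
    A=fill(P)
    A=cv2.dilate(A.astype(np.uint8),np.ones((S,S),np.uint8)).astype(bool) # half-pixel rim
    def f(p):
        a=np.radians(p[2]);Q=[proj(c,[p[0]+i*np.cos(a)-j*np.sin(a),p[1]+i*np.sin(a)+j*np.cos(a),z]) for i in(-size[0]/2,size[0]/2) for j in(-size[1]/2,size[1]/2) for z in(z0,z1)]
        return (fill(cv2.convexHull(np.array(Q,np.float32)))^A).sum()/A.sum()
    best=None
    for dy in(-12,0,12):
        s=np.array(x0,float)+[0,0,dy];r=minimize(f,s,method="Nelder-Mead",options=dict(initial_simplex=np.vstack([s,s+[8,0,0],s+[0,8,0],s+[0,0,8]]),maxfev=200,xatol=.03,fatol=1e-4))
        if best is None or r.fun<best.fun:best=r
    return best.x.round(2),round(best.fun,3),cv2.boundingRect(P)
HOL=((3,110,50),(30,255,255));PL=((62,90,130),(75,255,255))
E
python3 - <<'E'
from g import *
w=wrist();o=get_obs();print(o["ee_pos"],o["q"].round(1),np.degrees(np.arctan2(o["tcp_rot"][1,1],o["tcp_rot"][0,1])))
p=proj(w,[567,-353,25]);print(p)
roi=(int(p[0])-80,int(p[1])-100,160,180)
print(hullfit(w,HOL,(567,-353,-10),(44,86),0,50,roi));np.save("hol.npy",w["color"])
hsv=cv2.cvtColor(w["color"],cv2.COLOR_RGB2HSV)
for v in range(int(p[1])-40,int(p[1])+60,20): print(v,[tuple(int(x) for x in hsv[v,u]) for u in range(int(p[0])-40,int(p[0])+41,5)])
E
```

```text
time_s: 24.45
ee_pos: [567.5, -353.7, 247.4]
tcp_rot: [[-0.347, 0.938, -0.0], [0.938, 0.347, 0.0], [0.0, 0.0, -1.0]]
wrist_force: [0.5, -0.2, 1.2]
finger_gap: 85.7
finger_force: 0.0
time_s: 25.25
ee_pos: [567.1, -354.5, 247.5]
tcp_rot: [[0.162, 0.987, -0.0], [0.987, -0.162, 0.0], [0.0, -0.0, -1.0]]
wrist_force: [-0.1, -0.4, 0.4]
finger_gap: 85.5
finger_force: 0.0
[ 567.05632333 -354.55506402  247.47050088] [ 24.4  50.4  13.   61.6 -10.7  69.1  27.2] -9.371652873117508
[275.95249277 176.56393965]
(array([ 567.9 , -353.62,  -10.91]), np.float64(0.015), (252, 129, 52, 101))
136 [(76, 117, 109), (73, 113, 108), (73, 114, 107), (73, 118, 108), (14, 221, 222), (14, 225, 220), (14, 218, 222), (14, 220, 220), (14, 218, 222), (14, 216, 221), (14, 211, 207), (14, 215, 216), (14, 213, 217), (14, 208, 219), (73, 102, 105), (72, 105, 107), (73, 105, 104)]
156 [(70, 98, 115), (68, 89, 112), (70, 84, 106), (68, 87, 109), (14, 216, 224), (14, 214, 223), (14, 212, 224), (13, 214, 218), (14, 214, 223), (14, 214, 223), (14, 214, 220), (14, 216, 223), (14, 221, 223), (14, 221, 223), (71, 96, 104), (68, 81, 107), (61, 66, 108)]
176 [(76, 139, 182), (75, 130, 182), (75, 129, 184), (72, 114, 163), (14, 211, 224), (14, 210, 228), (15, 218, 227), (13, 214, 222), (14, 225, 226), (15, 225, 228), (14, 219, 224), (14, 222, 227), (14, 226, 226), (14, 229, 226), (55, 64, 111), (49, 66, 112), (50, 69, 111)]
196 [(75, 130, 183), (74, 126, 186), (74, 123, 184), (75, 130, 187), (15, 213, 249), (14, 212, 227), (14, 219, 229), (13, 219, 219), (27, 194, 255), (27, 198, 255), (14, 229, 226), (14, 218, 229), (14, 224, 227), (13, 203, 219), (41, 70, 113), (44, 69, 114), (59, 63, 113)]
216 [(76, 138, 185), (76, 138, 185), (76, 134, 186), (76, 139, 187), (26, 215, 255), (26, 212, 255), (26, 209, 255), (16, 223, 253), (13, 215, 217), (12, 218, 212), (26, 204, 255), (27, 210, 255), (24, 213, 255), (29, 80, 162), (73, 112, 184), (76, 130, 185), (76, 142, 189)]
```

Holder fit: (567.9, −353.6), yaw −10.9°, residual 1.5 %. Now the plate.

```bash
python3 -m handwheel '{"grip":[1,1,1,1,1,1,1],"linear":[[-0.4,0.1,0],[-0.8,0.2,0],[-0.8,0.2,0],[-0.8,0.2,0],[-0.3,0.1,0],[0,0,0],[0,0,0]],"roll":[-0.2,0,0,0,0,0,0]}'
python3 - <<'E'
from g import *
w=wrist();o=get_obs();print(o["ee_pos"],np.degrees(np.arctan2(o["tcp_rot"][1,1],o["tcp_rot"][0,1])))
p=proj(w,[442,-322,96]);roi=(int(p[0])-60,int(p[1])-60,120,120);print(p)
for lo in ((62,90,130),(60,90,90),(62,90,60)): print(hullfit(w,(lo,(75,255,255)),(442,-322,-8),(14,30),79,113,roi))
for b in blobs(w,*PL,roi,20): print(b[:3])
hsv=cv2.cvtColor(w["color"],cv2.COLOR_RGB2HSV)
for v in range(int(p[1])-50,int(p[1])+51,10): print(v,[tuple(int(x) for x in hsv[v,u]) for u in range(int(p[0])-25,int(p[0])+26,5)])
E
```

```text
time_s: 26.0
ee_pos: [443.6, -322.8, 247.7]
tcp_rot: [[0.185, 0.983, 0.001], [0.983, -0.185, -0.0], [-0.0, 0.001, -1.0]]
wrist_force: [-0.1, 0.2, -0.1]
finger_gap: 85.4
finger_force: 0.0
[ 443.75804355 -322.8477447   247.42463258] -10.640101931307642
[273.92729885 194.69443868]
(array([ 439.83, -317.15,   -0.77]), np.float64(0.313), (251, 142, 30, 74))
(array([ 439.46, -315.84,    1.35]), np.float64(0.361), (250, 141, 33, 76))
(array([ 439.54, -313.57,    3.29]), np.float64(0.398), (249, 140, 34, 77))
(array([253.6, 144.9]), 40, [250, 142, 8, 7])
(array([271.5, 196.5]), 642, [263, 177, 19, 39])
144 [(77, 116, 64), (70, 179, 134), (69, 143, 91), (74, 60, 55), (75, 19, 80), (40, 5, 156), (77, 80, 51), (73, 79, 58), (77, 63, 57), (78, 68, 56), (81, 190, 98)]
154 [(80, 144, 76), (78, 76, 57), (75, 72, 57), (83, 74, 55), (34, 11, 168), (26, 12, 169), (79, 74, 55), (81, 62, 58), (83, 85, 54), (72, 71, 54), (80, 167, 101)]
164 [(80, 169, 98), (2, 187, 187), (4, 154, 131), (77, 75, 61), (45, 13, 159), (45, 15, 172), (79, 70, 58), (78, 75, 58), (78, 77, 56), (71, 69, 52), (80, 178, 99)]
174 [
[... 693 characters left out ...]
90, 177), (79, 92, 78), (74, 32, 89), (68, 102, 105), (69, 185, 135), (70, 185, 139), (69, 179, 140), (72, 36, 91), (74, 37, 90), (76, 44, 86), (80, 189, 167)]
224 [(81, 194, 177), (81, 200, 176), (81, 201, 176), (81, 199, 177), (81, 202, 178), (30, 3, 255), (80, 191, 174), (80, 194, 179), (80, 198, 178), (80, 191, 179), (81, 195, 174)]
234 [(81, 196, 177), (81, 193, 178), (81, 200, 177), (81, 190, 181), (81, 196, 178), (81, 200, 177), (81, 195, 179), (80, 198, 179), (81, 191, 179), (80, 193, 178), (80, 210, 177)]
244 [(80, 190, 180), (81, 200, 177), (81, 198, 178), (80, 203, 177), (81, 208, 178), (80, 201, 178), (81, 203, 176), (81, 195, 178), (81, 195, 179), (80, 199, 177), (80, 194, 177)]
```

```bash
python3 - <<'E'
from g import *
w=wrist()
for lo in ((62,120,90),(64,130,70),(62,100,110)): print(hullfit(w,(lo,(75,255,255)),(442,-321,-8),(14,30),79,113,(259,158,32,70)))
# plate itself: white pixels
m=cv2.inRange(cv2.cvtColor(w["color"],cv2.COLOR_RGB2HSV),(0,0,140),(180,60,255))[130:240,255:300];print(cv2.boundingRect(np.argwhere(m)[:,::-1].astype(np.int32)))
for y in (-10,-13): 
    a=np.radians(y)
    for s in (-30,30): print(y,s,proj(w,[442-s*np.sin(a),-321+s*np.cos(a),84]).round(1))
E
```

```text
(array([ 440.93, -319.69,   -8.79]), np.float64(0.061), (261, 170, 21, 47))
(array([ 440.95, -319.28,   -8.64]), np.float64(0.062), (261, 170, 21, 47))
(array([ 440.88, -319.52,   -8.27]), np.float64(0.086), (262, 171, 20, 46))
(13, 13, 9, 82)
-10 -30 [274.1 225.9]
-10 30 [273.1 152.4]
-13 -30 [272.2 225.9]
-13 30 [275.2 152.4]
```

```bash
python3 -m handwheel '{"grip":[1,1,1,1,1,1,1,1,1],"linear":[[-0.07,0.08,0],[0,0,-0.5],[0,0,-0.8],[0,0,-0.8],[0,0,-0.8],[0,0,-0.6],[0,0,-0.33],[0,0,0],[0,0,0]],"roll":[0,0,0,0,0,0,0,0,0]}'
python3 - <<'E'
from h import *
t=capture("top");s=capture("scene")
for n in ("full0","empty0"):
    for c in (t,s): print(n,[(round(a["score"],2),[int(x) for x in a["bbox"]]) for a in find_in(c,n)[:4]])
def tri(a,b):
    (o1,d1),(o2,d2)=ray(t,a),ray(s,b);k=np.linalg.lstsq(np.c_[d1,-d2],o2-o1,rcond=None)[0];p,q=o1+k[0]*d1,o2+k[1]*d2
    return ((p+q)/2).round(1),round(np.linalg.norm(p-q),1)
for nm,col in (("yel",YEL),("red",RED)):
    for p,a,*_ in blobs(t,*col,(90,110,240,180)):
        for q,b,*_ in blobs(s,*col,(220,150,250,150)):
            X,g=tri(p,q)
            if g<8 and 80<X[2]<190: print(nm,p,a,q,b,X,g)
E
```

```text
time_s: 27.0
ee_pos: [440.5, -319.7, 95.0]
tcp_rot: [[0.186, 0.983, 0.0], [0.983, -0.186, -0.0], [-0.0, 0.001, -1.0]]
wrist_force: [-0.5, 0.3, -0.0]
finger_gap: 85.5
finger_force: 0.0
full0 [(0.85, [232, 160, 27, 32]), (0.76, [175, 152, 29, 35])]
full0 [(0.96, [265, 208, 25, 47]), (0.68, [299, 245, 21, 58])]
empty0 [(0.93, [110, 232, 35, 25]), (0.59, [227, 233, 25, 26])]
empty0 [(0.83, [321, 199, 26, 49]), (0.73, [407, 260, 28, 55]), (0.51, [350, 325, 25, 44]), (0.38, [294, 259, 25, 15])]
yel [185.8 159.9] 78 [304.5 274.4] 11 [661.6 179.7 110.8] 5.3
yel [243.9 167.4] 70 [271.4 218. ] 117 [620.3  21.6 155.2] 3.0
red [117.3 237.1] 67 [425.  265.7] 144 [460.8 344.4 127.3] 0.1
red [237.6 241.9] 25 [333.9 205. ] 113 [436.2  44.6 121. ] 2.6
```

All checks out: pail tab on hook1 at (620,22,155), grey tab in tray at (461,344,127), the hook2 pail's tab at the same top-view pixel as the old hung pail. Gripping the plate.

```bash
python3 -m handwheel '{"grip":[0.2,-0.2,-0.6,-1,-1,-1,-1,-1,-1],"linear":[[0,0,0],[0,0,0],[0,0,0],[0,0,0],[0,0,0],[0,0,0],[0,0,0],[0,0,0],[0,0,0]],"roll":[0,0,0,0,0,0,0,0,0]}'
```

```text
time_s: 28.2
ee_pos: [440.2, -319.6, 94.4]
tcp_rot: [[0.186, 0.983, 0.0], [0.983, -0.186, -0.0], [-0.0, 0.0, -1.0]]
wrist_force: [-0.7, 0.3, 5.6]
finger_gap: 13.2
finger_force: 59.0
```

```bash
python3 -m handwheel '{"grip":[-1,-1,-1,-1,-1,-1,-1,-1,-1,-1],"linear":[[0,0,0.3],[0,0,0.6],[0,0,0.5],[0,0,0.23],[0.4,-0.1,0],[0.7,-0.2,0],[0.8,-0.2,0],[0.8,-0.2,0],[0.4,-0.12,0],[0.1,-0.03,0]],"roll":[0,0,0,0,0,0,0,0,0,0]}'
python3 -m handwheel '{"grip":[-1,-1,-1,-1],"linear":[[0,0,0],[0,0,0],[0,0,0],[0,0,0]],"roll":[0,0,0,0]}'
python3 - <<'E'
from g import *
w=wrist();o=get_obs();e=o["ee_pos"];print(e,o["finger_gap"],np.degrees(np.arctan2(o["tcp_rot"][1,1],o["tcp_rot"][0,1])))
hsv=cv2.cvtColor(w["color"],cv2.COLOR_RGB2HSV);cv2.imwrite("pics/w10.png",w["color"][...,::-1])
zb=e[2]-94.4+8
# plate white region: rows/cols; predict corner pixels if plate is at TCP
a=np.radians(-10.7)
for s in(-30,30):
    for z in (zb,zb+76): print(s,round(z),proj(w,[e[0]-s*np.sin(a),e[1]+s*np.cos(a),z]).round(1))
m=cv2.inRange(hsv,(0,0,130),(180,50,255))
for v in range(110,330,8):
    c=np.flatnonzero(m[v,180:370])+180
    o_=np.flatnonzero(cv2.inRange(hsv[v:v+1,180:370],*HOL)[0])+180
    print(v,(c.min(),c.max(),len(c)) if len(c) else None,(o_.min(),o_.max(),len(o_)) if len(o_) else None)
E
```

```text
time_s: 29.2
ee_pos: [569.2, -353.3, 158.7]
tcp_rot: [[0.185, 0.983, -0.0], [0.983, -0.185, 0.0], [0.0, -0.001, -1.0]]
wrist_force: [0.2, 1.1, -0.8]
finger_gap: 13.6
finger_force: 58.7
time_s: 29.6
ee_pos: [567.8, -353.6, 159.8]
tcp_rot: [[0.186, 0.983, 0.0], [0.983, -0.186, -0.0], [-0.0, 0.0, -1.0]]
wrist_force: [0.3, -0.1, 0.0]
finger_gap: 13.3
finger_force: 58.7
[ 567.92110987 -353.57119516  159.73006167] 13.072800199051532 -10.715856638175561
-30 73 [276.5 266.5]
-30 149 [276.6 339.9]
30 73 [276.4 171.2]
30 149 [276.5 204.9]
110 None None
118 None None
126 None None
134 None None
142 None (np.int64(246), np.int64(306), 61)
150 None (np.int64(242), np.int64(310), 69)
158 None (np.int64(243), np.int64(310), 68)
166 None (np.int64(243), np.int64(310), 68)
174 (np.int64(273), np.int64(280), 8) (np.int64(243), np.int64(309), 59)
182 (np.int64(273), np.int64(280), 8) (np.int64(243), np.int64(309), 57)
190 (np.int64(272), np.int64(281), 10) (np.int64(243), np.int64(309), 57)
198 (np.int64(272), np.int64(281), 10) (np.int64(243), np.int64(309), 55)
206 (np.int64(271), np.int64(282), 12) (np.int64(244), np.int64(309), 54)
214 (np.int64(271), np.int64(282), 12) (np.int64(244), np.int64(308), 52)
222 (np.int64(270), np.int64(282), 13) (np.int64(244), np.int64(308), 51)
230 (np.int64(270), np.int64(282), 13) (np.int64(244), np.int64(308), 51)
238 (np.int64(271), np.int64(282), 12) (np.int64(244), np.int64(307), 50)
246 None (np.int64(245), np.int64(307), 29)
254 None (np.int64(245), np.int64(307), 27)
262 (np.int64(242), np.int64(310), 25) None
270 (np.int64(240), np.int64(313), 28) None
278 (np.int64(239), np.int64(314), 28) None
286 (np.int64(237), np.int64(316), 30) None
294 (np.int64(235), np.int64(318), 32) None
302 (np.int64(247), np.int64(306), 8) None
310 None None
318 None None
326 None None
```

Plate centre column (276.5) and holder centre (276.3) agree; inserting, slowly at the end.

```bash
python3 -m handwheel '{"grip":[-1,-1,-1,-1,-1],"linear":[[0,0,-0.3],[0,0,-0.3],[0,0,-0.2],[0,0,-0.2],[0,0,0]],"roll":[0,0,0,0,0]}'
python3 -m handwheel '{"grip":[-1,-1,-1,-1,-1],"linear":[[0,0,-0.2],[0,0,-0.2],[0,0,-0.15],[0,0,-0.08],[0,0,0]],"roll":[0,0,0,0,0]}'
```

```text
time_s: 30.15
ee_pos: [567.7, -353.3, 118.1]
tcp_rot: [[0.186, 0.983, -0.002], [0.983, -0.186, 0.001], [0.001, -0.002, -1.0]]
wrist_force: [-1.0, 0.1, -0.1]
finger_gap: 12.8
finger_force: 58.7
time_s: 30.65
ee_pos: [568.3, -353.7, 94.4]
tcp_rot: [[0.186, 0.983, 0.0], [0.983, -0.186, -0.0], [-0.0, 0.0, -1.0]]
wrist_force: [0.1, -0.6, 2.8]
finger_gap: 13.2
finger_force: 59.2
```

Fully down (2.8 N contact at the expected height). Release, rise, retreat and check.

```bash
python3 -m handwheel '{"grip":[-0.5,-0.3,0,0.4,1,1,1,1,1,1],"linear":[[0,0,0],[0,0,0],[0,0,0],[0,0,0],[0,0,0],[0,0,0.4],[0,0,0.8],[0,0,0.8],[0,0,0.8],[0,0,0.8]],"roll":[0,0,0,0,0,0,0,0,0,0]}'
python3 -m handwheel '{"grip":[1,1,1,1,1,1],"linear":[[0,0,0.2],[0,0,0],[0,0,0],[0,0,0],[0,0,0],[0,0,0]],"roll":[0,0,0,0,0,0]}'
python3 - <<'E'
from g import *
w=wrist();p=proj(w,[568,-353.6,96]);print(get_obs()["ee_pos"],p)
for lo in ((62,120,90),(60,70,120)): print(hullfit(w,(lo,(75,255,255)),(568,-353.6,-10.8),(14,30),79,113,(int(p[0])-22,int(p[1])-40,44,75)))
t=capture("top");s=capture("scene")
for c in (t,s): print([(n,[[int(x) for x in a["bbox"]] for a in find_in(c,n)[:2]]) for n in ("full0","empty0","tape","driver","flux","board","plate")])
for nm,col in (("yel",YEL),("red",RED)): print(nm,[(b[0],b[1]) for b in blobs(t,*col,(90,110,240,180))])
E
```

```text
time_s: 31.65
ee_pos: [568.0, -353.5, 239.7]
tcp_rot: [[0.186, 0.983, -0.0], [0.983, -0.186, -0.0], [-0.0, -0.0, -1.0]]
wrist_force: [-0.7, -0.4, 0.4]
finger_gap: 85.5
finger_force: 0.0
time_s: 32.25
ee_pos: [568.1, -353.5, 245.7]
tcp_rot: [[0.186, 0.983, -0.001], [0.983, -0.186, 0.0], [0.0, -0.001, -1.0]]
wrist_force: [1.1, 0.2, 0.3]
finger_gap: 85.5
finger_force: 0.0
[ 568.10277822 -353.5151797   245.88068456] [276.43356013 196.23768963]Traceback (most recent call last):
  File "<stdin>", line 3, in <module>
  File "g.py", line 9, in hullfit
    A=fill(P)
  File "g.py", line 8, in fill
    a=np.zeros((420*S,560*S),np.uint8);cv2.fillConvexPoly(a,np.round((p*S+(S-1)/2)*16).astype(np.int32),1,shift=4);return a.astype(bool)
                                                                      ~^~
TypeError: unsupported operand type(s) for *: 'NoneType' and 'int'
```

```bash
python3 - <<'E'
from g import *
w=wrist();hsv=cv2.cvtColor(w["color"],cv2.COLOR_RGB2HSV)
for v in range(140,240,10): print(v,[tuple(int(x) for x in hsv[v,u]) for u in range(262,292,5)])
R=(254,155,44,75)
for lo,hi in (((40,100,60),(78,255,255)),((50,60,60),(76,255,255))):
    try: print(hullfit(w,(lo,hi),(568,-353.6,-10.8),(14,30),79,113,R))
    except Exception as e: print(e)
t=capture("top");s=capture("scene")
for c in (t,s): print([(n,[[int(x) for x in a["bbox"]] for a in find_in(c,n)[:2]]) for n in ("full0","empty0","tape","driver","flux","board","plate")])
for nm,col in (("yel",YEL),("red",RED)): print(nm,[(b[0],b[1]) for b in blobs(t,*col,(90,110,240,180))])
E
```

```text
140 [(14, 216, 225), (14, 219, 225), (14, 213, 225), (14, 211, 224), (14, 212, 218), (14, 207, 222)]
150 [(14, 212, 224), (14, 209, 226), (14, 216, 225), (23, 19, 173), (14, 213, 212), (14, 215, 223)]
160 [(14, 210, 227), (14, 210, 225), (14, 223, 225), (18, 22, 200), (14, 217, 216), (14, 212, 226)]
170 [(14, 211, 227), (14, 207, 228), (14, 216, 226), (17, 24, 200), (14, 219, 219), (14, 222, 227)]
180 [(14, 210, 230), (14, 199, 229), (48, 124, 136), (49, 126, 138), (50, 124, 138), (14, 217, 226)]
190 [(14, 214, 230), (16, 190, 200), (51, 122, 149), (53, 123, 147), (53, 126, 148), (14, 202, 224)]
200 [(23, 214, 255), (16, 195, 200), (51, 127, 149), (52, 124, 148), (52, 124, 146), (14, 204, 224)]
210 [(27, 209, 255), (24, 199, 255), (52, 123, 149), (52, 123, 151), (52, 129, 146), (14, 213, 223)]
220 [(27, 213, 255), (27, 212, 255), (18, 178, 242), (50, 81, 152), (21, 163, 188), (27, 209, 255)]
230 [(55, 64, 195), (63, 72, 194), (24, 146, 255), (23, 156, 255), (46, 73, 198), (48, 64, 183)]
(array([ 568.16, -352.41,  -11.12]), np.float64(0.203), (268, 175, 18, 45))
(array([ 567.93, -353.
[... 159 characters left out ...]
), ('tape', [[214, 194, 28, 28]]), ('driver', [[149, 125, 197, 63], [274, 185, 34, 43]]), ('flux', [[114, 162, 22, 17], [235, 165, 25, 27]]), ('board', []), ('plate', [])]
[('full0', [[296, 247, 24, 56], [263, 210, 24, 50]]), ('empty0', [[320, 202, 25, 46], [407, 257, 29, 59]]), ('tape', [[310, 259, 11, 16], [264, 213, 23, 43]]), ('driver', [[259, 230, 30, 7], [191, 179, 6, 23]]), ('flux', [[354, 323, 22, 47]]), ('board', []), ('plate', [[258, 135, 17, 46], [181, 178, 134, 186]])]
yel [(array([185.8, 159.9]), 77), (array([243.9, 167.4]), 69), (array([227.7, 206. ]), 350)]
red [(array([118.6, 164.3]), 48), (array([297.2, 197.6]), 197), (array([117.2, 237.1]), 68), (array([237.6, 241.9]), 25)]
```

The plate's block fits to within about 1 mm of the holder's centre. The pails and the tape and driver (colour blobs unchanged) are where they should be, and the robot is clear, so I'm handing in.

```bash
python3 -c "
from station import job_done
print(job_done())"
```

```text
the job is handed in; nothing more can be done
None
```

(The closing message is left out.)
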